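Index the carver's turntable one hole on

TASK

Index the carver's turntable on by one hole, to the neighbouring hole that the brass plumb bob stands beside: push the plunger's thumb cup down with closed fingertips, keep it down while you swing the table round, then let it spring fully back up so that the table is locked in that hole. Grip and force nothing, do not touch the marble egg riding on the table, which must stay standing at the middle, and leave everything else on the slab where it is; finish with the hand clear.

Things in the scene. Friction and masses are not known exactly. Their poses are not given: they have to be found in the camera images.
- turntable (a joint): angle (rad) of the turntable about its upright axis: 0 at the start, positive anticlockwise seen from above. It is a steel disc 210 mm across, top 66 mm above the slab, with one 36 mm wide arm over the fixed index ring. Locked in hole 0; the next holes are at +0.785 and -0.785. Freed, it turns with 1 to 3 N at the cup and stays where left. About 0.013 rad of play in a hole
- plunger (a joint): travel (m) of the sprung plunger at the arm's end: 0 = fully up, grows as pressed straight down, stop at 0.018. Push rises evenly from 3.3 N to 10.5 N. Up, its domed 14 mm head locks the table in a ring hole; at 0.012 or more the table is free (0.015 is a good depth). Let up between holes it rests under the ring at 0.012, still turns, and springs into a hole that comes within 4 mm
- cup (a point): centre of the inner floor of the plunger's thumb cup: open round steel cup, 54 mm outside, 44 mm inside, rim 10 mm above this floor; floor 89 mm above the slab when up. It is 135 mm from the table's axis, goes round with the table and starts on the robot's side. Closed fingertips fit in with slack and push its rim sideways, so the cup trails them by 4 to 14 mm
- table_centre (a point): centre of the turntable's upper face, on its axis, 66 mm above the slab. Its x axis points away from the arm with the cup and turns with the table
- index_base: fixed base of the turntable, origin at slab level on the axis, x pointing away from the starting hole. Carries the steel index ring, 226 to 314 mm across, top 46 mm above the slab, with 8 holes (17 mm) on a 135 mm radius, 45 degrees apart, joined by a narrow slot. It is all rigid: the fingers must not press or squeeze any of it with over 35 N
- hole_left (a point): mouth of the ring hole next to the starting one on the robot's left (+y), at joint value -0.785; fixed
- hole_right (a point): mouth of the ring hole next to the starting one on the robot's right (-y), at joint value +0.785; fixed
- plumb_bob: brass plumb bob standing on its head, point up, 40 mm across, 92 mm tall, loose, about 80 mm outside the hole that is wanted (left or right one). Origin at the centre of its underside, z up
- baluster: small turned limestone baluster, flat-topped, 42 mm across, 88 mm tall, standing beside the other neighbouring hole; leave it. Origin at the centre of its underside
- egg: chipped white marble egg finial on a round foot, 74 mm across, 112 mm tall, standing loose on the middle of the turntable and going round with it; not to be touched. Origin at the centre of its underside
- mallet: lignum vitae mallet lying on the slab, head 100 mm across, 265 mm long; leave it. Origin under its middle
- pitcher_a: blued steel pitching tool lying flat, about 210 mm long; leave it. Origin under its middle
- pitcher_b: blued steel pitching tool lying flat, about 180 mm long; leave it. Origin under its middle
- offcut: limestone offcut 100 x 70 x 45 mm; leave it. Origin under its middle
- brush: dusting brush lying flat; leave it. Origin under its middle

How it is judged:
By the outcome, as a careful person would: the job done as asked, in the order asked, and still so for the second after the job is handed in, with the robot touching nothing.
It also fails if it takes over 38 s, if anything falls off the work surface, if the arm or the gripper's body presses on something with over 40 N, if the wrist force passes 120 N, or if a joint passes its speed limit or range.

ROBOT

A 6-joint arm with a two-finger parallel gripper is mounted at the origin on the work surface. World frame = base frame: x ahead of the robot, y to its left, z up, the work surface at z = 0. Lengths are in m, angles in rad, forces in N, time in s.
With the tool pointing down it reaches from about 0.275 to 0.825 m from the base axis. Payload 4.9 kg.
Tool frame: the origin (TCP) lies on the centre line of the jaws, within the pads' length; the fingertips stand 25 mm ahead of it and the grasp point (between the pads) lies 6 mm ahead of it; z points along the fingers, y is the line along which they close (so a half turn about z gives the same grasp; the last joint's range is limited). The gripper opens to 85 mm and grips with 20 to 120 N. Pads are 22 mm wide; open, the fingers measure 114 mm over their backs; the gripper's body (76 mm by 85 mm) begins 54 mm behind the grasp point. The pads swing forward as they close: fully open they stand 13 mm farther back than shut.
Start: joints at [0.979, 0.326, -0.193, 1.052, 0, 1.437], TCP at [0.243, 0.493, 0.256] pointing down, gripper open.
Joint ranges: [-2.65, 2.65], [-0.97, 1.79], [-1.3, 1.35], [-1.93, 2.1], [-1.47, 1.37], [-3.14, 3.14]. Speed limits (rad/s): [2.57, 2.57, 3.14, 3.14, 3.14, 3.14].

INTERFACE

Orientations are given as a rotation vector (axis times angle).
In Python, from cell import r gives the robot as it stands.
- The arm moves only by the tool servo_tool, never from a script. Its argument "rows" is a list of rows, each a list of 7 numbers: the opening, from 0 (shut) to 1 (fully open), then the shift along the tool's x, y, z in m, then the turn, a rotation vector about the tool's x, y, z in degrees. A call has 1 to 20 rows; each row shifts and turns the commanded pose from where the row before left it, along the tool's axes as they then stand; what a row does not reach is not made up. A row lasts 1/12 s, in which the tool goes at most 41.7 mm and 7.16 degrees, less where a joint would pass 70% of its speed; a pose out of reach is approached as far as the arm can. A call is refused whole if a number of a shift passes 0.0417 or a number of a turn 7.16, either way. A call with a gripper value outside its range is refused whole. The fingers move at their own pace and stop on an object; the grip force is fixed at half the most. Time passes only in rows, so rows that do not move let the fingers close. It gives the time, the measured TCP pose, the force, the opening and the grip force at its end, in the units of the state.
- r.read_state(): the state, without advancing time (a new reading comes with each control period).
- r.grab_frame(name): name is "scene" or "top" or "wrist"; returns a dict with "color" (400x640x3 uint8, red, green, blue), "intrinsics" (3x3 intrinsics, pixels), "origin" and "orientation" of the camera in the world. Camera axes: x right, y up, looking along -z (the intrinsics and any distortion apply to the point x, -y, -z); pixel columns grow to the right and rows downward; lengths in m; the calibration is good to about 2 mm. A picture is of the moment at which its call begins. There is no depth.
- r.finish_job(): hands the job in; it is judged then, once.
The state is a dict: "time": time; "joints": joint angles; "qvel": joint speeds; "joint_torque": joint torques, N m; "ee_pos": TCP position; "tcp_rot": TCP orientation; "ft_force": force on the tool from outside, world axes, zero at the start; "ft_torque": the same for the moment, N m; "gripper_width": opening from 0.0 (shut) to 1.0 (fully open); "gripper_force": force on a finger pad.
Only numpy, scipy, OpenCV 4.12 (cv2) and the standard library are available. Lean on these libraries where they do the work, as an engineer would, in place of code of your own. Each camera call takes 0.05 s, during which the arm holds its last target. There are 200 camera calls.

## Working session

There is one attempt and no reset: what is moved stays moved. The work goes in short steps, Python scripts to look and compute and a tool call to move; the robot and the scene stay as the last step left them, time stands still between calls to the robot, and variables do not carry over. Pictures are saved under pics/ and viewed, at most 10 in all, crops included, and the job is handed in when it is done.

Besides the shell and the picture viewer there is one more tool, called after ">>>" as a command line: name --pt "numbers of a row" for each row, then --argument value for the rest. servo_tool: Moves the arm, as the interface text tells. Its arguments: {"type":"object","properties":{"rows":{"type":"array"}},"required":["rows"]}

```bash
mkdir -p pics
cat > h.py <<'E'
import numpy as np, cv2
from cell import r
def ray(f,u,v):
    K=np.array(f["intrinsics"]);d=np.linalg.inv(K)@[u,v,1];d=np.array([d[0],-d[1],-d[2]])
    R=np.array(f["orientation"])
    if R.shape!=(3,3): R=cv2.Rodrigues(R)[0] if R.size==3 else R
    return np.array(f["origin"]),R@d
def onz(f,u,v,z):
    o,d=ray(f,u,v);return o+d*(z-o[2])/d[2]
E
python3 - <<'E'
from h import *
for n in("top","scene"):
    f=r.grab_frame(n);cv2.imwrite(f"pics/{n}0.png",f["color"][:,:,::-1]);print(n,f["origin"],np.shape(f["orientation"]),f["intrinsics"])
    np.save(f"{n}0.npy",f,allow_pickle=True)
s=r.read_state();print(s["ee_pos"],s["tcp_rot"],s["time"])
E
```

```text
top [0.31301469 0.0050984  1.66913555] (3,) [[473.86676415   0.         320.26845223]
 [  0.         473.86676415 199.18580853]
 [  0.           0.           1.        ]]
scene [1.18063133 0.79894842 0.77390661] (3,) [[414.53257442   0.         322.32388822]
 [  0.         414.53257442 198.46088342]
 [  0.           0.           1.        ]]
[0.24280089 0.49295273 0.25557047] [-7.12747448e-01 -3.05910391e+00  2.35066410e-03] 0.1
```

View pics/top0.png

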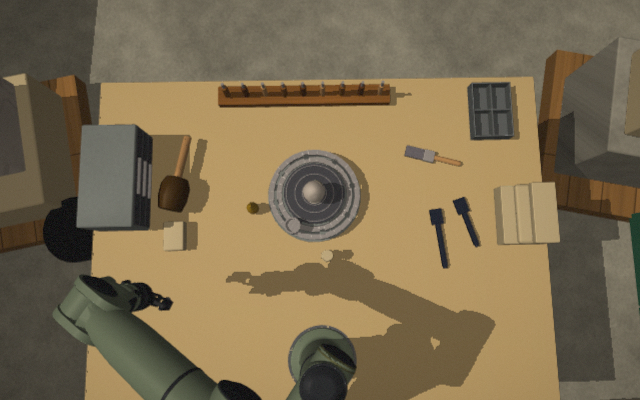

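View pics/scene0.png

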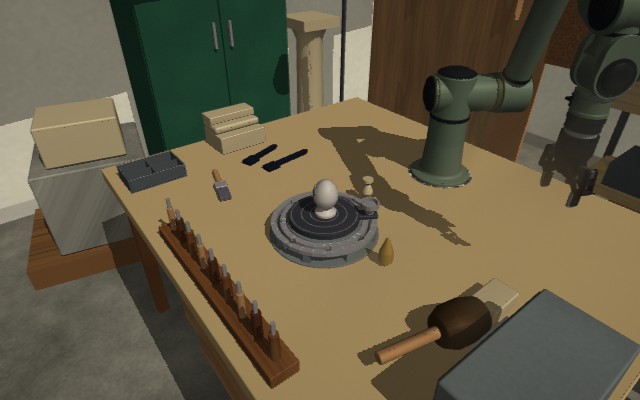

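The top view shows the turntable at about (315,195), the cup at (293,226), the brass bob at left (253,208) and the baluster at (327,256). So the left hole (-0.785) is wanted. Next I'll measure these.

Run:
```python
from h import *
f=np.load("top0.npy",allow_pickle=True).item()
c=f["color"][140:280,220:380];cv2.imwrite("pics/crop.png",cv2.resize(c[:,:,::-1],None,fx=5,fy=5,interpolation=cv2.INTER_CUBIC)[:600*1][:,:800][:600])
for n,u,v,z in(("ctr",315,195,.05),("cup",293,226,.099),("bob",253,208,.03),("bal",327,256,.088)):print(n,onz(f,u,v,z).round(3))
```

```text
ctr [0.56  0.014 0.05 ]
cup [0.449 0.089 0.099]
bob [0.521 0.231 0.03 ]
bal [ 0.349 -0.022  0.088]
```

View pics/crop.png

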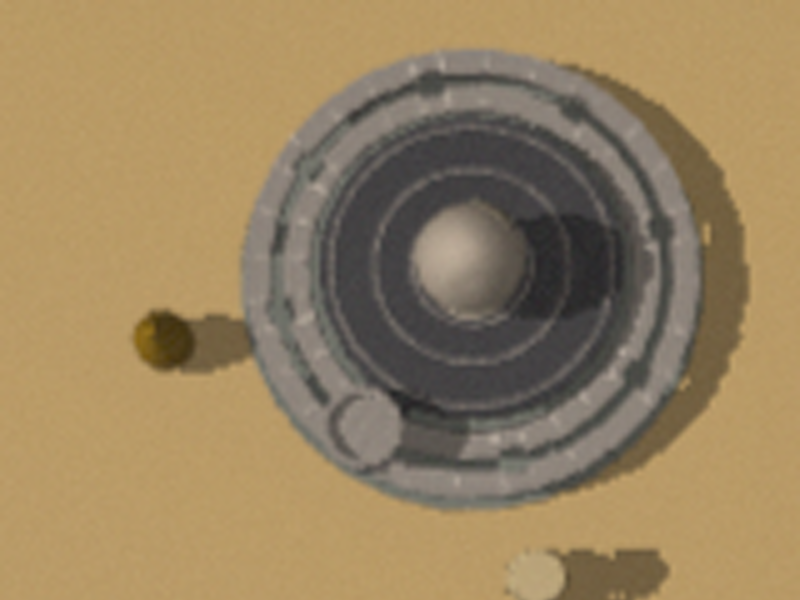

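```bash
cat >> h.py <<'E'
def totool(dw):
    return cv2.Rodrigues(np.array(r.read_state()["tcp_rot"]))[0].T@np.array(dw)
E
python3 - <<'E'
from h import *
f=np.load("top0.npy",allow_pickle=True).item()
P=np.array([(432,83),(575,107),(660,225),(637,375),(510,462),(285,305),(310,165)])/5-.4+[220,140]
W=np.array([onz(f,u,v,.046)[:2] for u,v in P])
A=np.c_[2*W,np.ones(7)];s=np.linalg.lstsq(A,(W**2).sum(1),rcond=None)[0]
c=s[:2];print("ctr",c,"R",np.sqrt(s[2]+c@c))
a=np.degrees(np.arctan2(*(W-c).T[::-1]));print(a.round(1),(a%45).round(1))
cup=onz(f,366/5-.4+220,429/5-.4+140,.099)[:2];d=cup-c
print("cup",cup,np.hypot(*d),np.degrees(np.arctan2(d[1],d[0])))
print(totool([*(cup-r.read_state()["ee_pos"][:2]),-.056]), cv2.Rodrigues(r.read_state()["tcp_rot"])[0].round(3))
E
```

```text
ctr [0.56598299 0.0166715 ] R 0.13470338740596294
[  11.5  -32.6  -77.5 -124.2 -170.3  100.    56.3] [11.5 12.4 12.5 10.8  9.7 10.  11.3]
cup [0.45148114 0.08931409] 0.1356009529066213 147.60802249892345
[-0.36560601 -0.26974807  0.05635445] [[-0.897  0.442 -0.001]
 [ 0.442  0.897 -0.001]
 [ 0.    -0.002 -1.   ]]
```

>>> servo_tool --pt "0 -0.0183 -0.0135 0.0026 0 0 0" --pt "0 -0.0183 -0.0135 0.0026 0 0 0" --pt "0 -0.0183 -0.0135 0.0026 0 0 0" --pt "0 -0.0183 -0.0135 0.0026 0 0 0" --pt "0 -0.0183 -0.0135 0.0026 0 0 0" --pt "0 -0.0183 -0.0135 0.0026 0 0 0" --pt "0 -0.0183 -0.0135 0.0026 0 0 0" --pt "0 -0.0183 -0.0135 0.0026 0 0 0" --pt "0 -0.0183 -0.0135 0.0026 0 0 0" --pt "0 -0.0183 -0.0135 0.0026 0 0 0" --pt "0 -0.0183 -0.0135 0.0026 0 0 0" --pt "0 -0.0183 -0.0135 0.0026 0 0 0" --pt "0 -0.0183 -0.0135 0.0026 0 0 0" --pt "0 -0.0183 -0.0135 0.0026 0 0 0" --pt "0 -0.0183 -0.0135 0.0026 0 0 0" --pt "0 -0.0183 -0.0135 0.0026 0 0 0" --pt "0 -0.0183 -0.0135 0.0026 0 0 0" --pt "0 -0.0183 -0.0135 0.0026 0 0 0" --pt "0 -0.0183 -0.0135 0.0026 0 0 0" --pt "0 -0.0183 -0.0135 0.0026 0 0 0"

```text
time: 1.77
ee_pos: [0.4521, 0.0884, 0.2039]
tcp_rot: [-0.713, -3.059, 0.0]
ft_force: [-0.2, -0.1, 0.4]
gripper_width: -0.001
gripper_force: 0.0
```

>>> servo_tool --pt "0 0 0 0 0 0 0" --pt "0 0 0 0 0 0 0" --pt "0 0 0 0 0 0 0"

```text
time: 2.02
ee_pos: [0.4515, 0.0896, 0.204]
tcp_rot: [-0.713, -3.058, -0.0]
ft_force: [-0.7, 0.4, 0.5]
gripper_width: -0.002
gripper_force: 0.0
```

Run:
```python
from h import *
s=r.read_state();print(s["ee_pos"],s["tcp_rot"],s["time"],s["ft_force"])
f=r.grab_frame("wrist");cv2.imwrite("pics/w1.png",f["color"][:,:,::-1]);np.save("w1.npy",f,allow_pickle=True)
f=r.grab_frame("scene");cv2.imwrite("pics/s1.png",cv2.resize(f["color"][150:290,240:440,::-1],None,fx=4,fy=4,interpolation=cv2.INTER_CUBIC))
```

```text
[0.45151093 0.08962165 0.20403413] [-7.12953402e-01 -3.05846053e+00 -1.30248382e-04] 2.0167 [-0.65085381  0.37854244  0.52879106]
```

View pics/w1.png

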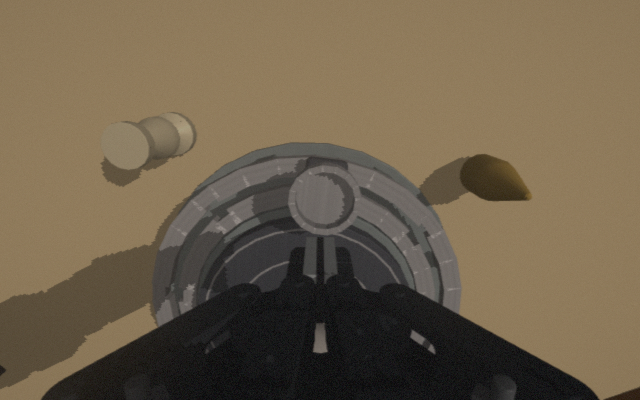

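View pics/s1.png

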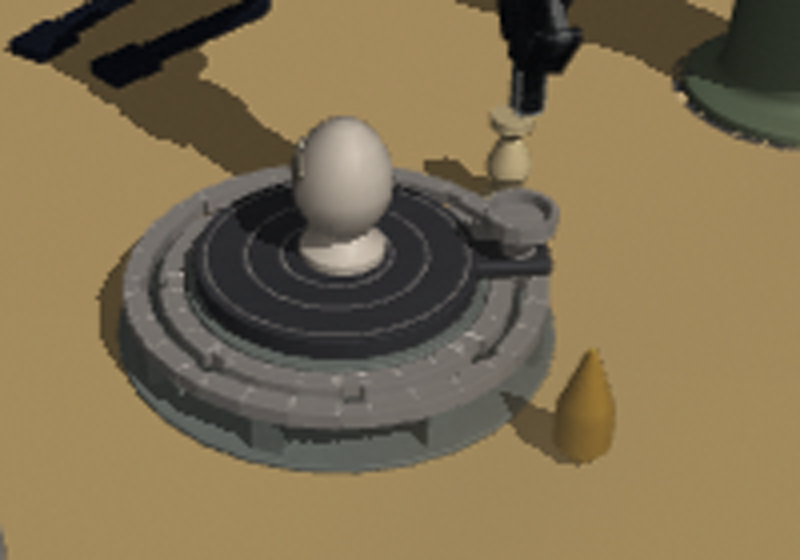

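The wrist view shows the cup rim centred at about (324,200), with the shut fingertips just below it in the image at (320,240). The scene crop shows the fingertips above the cup, with the bob nearby at the left.

Run:
```python
from h import *
f=np.load("w1.npy",allow_pickle=True).item()
c=onz(f,324.5,200,.099);print(c,onz(f,360,200,.099)-c)
d=c[:2]-[.566,.0167];print(np.hypot(*d),np.degrees(np.arctan2(d[1],d[0])))
o,dd=ray(f,320,240);print("tip",onz(f,320,240,.179))
```

```text
[0.45016198 0.09344281 0.099     ] [0.01161365 0.02361733 0.        ]
0.1389528879985127 146.4754838802738
tip [0.44356714 0.09296666 0.179     ]
```

>>> servo_tool --pt "0 0 0.001 0.02 0 0 0" --pt "0 0 0 0.02 0 0 0" --pt "0 0 0 0.02 0 0 0" --pt "0 0 0 0.015 0 0 0" --pt "0 0 0 0.008 0 0 0" --pt "0 0 0 0.005 0 0 0" --pt "0 0 0 0.003 0 0 0" --pt "0 0 0 0 0 0 0" --pt "0 0 0 0 0 0 0"

```text
time: 2.87
ee_pos: [0.4523, 0.0907, 0.1139]
tcp_rot: [-0.712, -3.06, -0.001]
ft_force: [-2.9, 1.2, 4.4]
gripper_width: -0.002
gripper_force: 1.7
```

>>> servo_tool --pt "0 0 0 0.005 0 0 0" --pt "0 0 0 0.005 0 0 0" --pt "0 0 0 0.005 0 0 0" --pt "0 0 0 0.0 0 0 0" --pt "0 0 0 0 0 0 0" --pt "0 0 0 0 0 0 0"

```text
time: 3.37
ee_pos: [0.453, 0.0906, 0.0996]
tcp_rot: [0.712, 3.058, 0.002]
ft_force: [-3.8, 0.5, 9.5]
gripper_width: -0.002
gripper_force: 4.5
```

Run:
```python
from h import *
s=r.read_state();print(s["ee_pos"],s["ft_force"])
C=np.array([.566,.0167]);p0=s["ee_pos"][:2]
R=cv2.Rodrigues(s["tcp_rot"])[0]
a0=146.5
p=p0
for k in range(1,16):
    th=np.radians(-3*k);Q=np.array([[np.cos(th),-np.sin(th)],[np.sin(th),np.cos(th)]])
    q=C+Q@(p0-C);print(k,(R.T@[*(q-p),0]).round(4),q.round(3));p=q
```

```text
[0.45304281 0.09061525 0.09957882] [-3.80594539  0.47591735  9.47215471]
1 [-0.001  0.007  0.   ] [0.457 0.096]
2 [-0.0014  0.0069  0.    ] [0.461 0.102]
3 [-0.0018  0.0068  0.    ] [0.466 0.107]
4 [-0.0021  0.0067  0.    ] [0.471 0.112]
5 [-0.0025  0.0066  0.    ] [0.476 0.117]
6 [-0.0028  0.0065  0.    ] [0.481 0.122]
7 [-0.0032  0.0063  0.    ] [0.487 0.126]
8 [-0.0035  0.0062  0.    ] [0.493 0.13 ]
9 [-0.0038  0.006   0.    ] [0.499 0.134]
10 [-0.0041  0.0058  0.    ] [0.505 0.137]
11 [-0.0044  0.0055  0.    ] [0.512 0.14 ]
12 [-0.0047  0.0053  0.    ] [0.518 0.143]
13 [-0.005  0.005  0.   ] [0.525 0.145]
14 [-0.0052  0.0048  0.    ] [0.532 0.147]
15 [-0.0055  0.0045  0.    ] [0.538 0.149]
```

>>> servo_tool --pt "0 -0.0005 0.0035 0 0 0 0" --pt "0 -0.0005 0.0035 0 0 0 0" --pt "0 -0.0007 0.0035 0 0 0 0" --pt "0 -0.0007 0.0034 0 0 0 0" --pt "0 -0.0009 0.0034 0 0 0 0" --pt "0 -0.0009 0.0034 0 0 0 0" --pt "0 -0.0021 0.0067 0 0 0 0" --pt "0 -0.0025 0.0066 0 0 0 0" --pt "0 -0.0028 0.0065 0 0 0 0" --pt "0 -0.0032 0.0063 0 0 0 0" --pt "0 -0.0035 0.0062 0 0 0 0" --pt "0 -0.0038 0.006 0 0 0 0" --pt "0 -0.0041 0.0058 0 0 0 0" --pt "0 0 0 0 0 0 0" --pt "0 0 0 0 0 0 0"

```text
time: 4.62
ee_pos: [0.5081, 0.1375, 0.1007]
tcp_rot: [0.711, 3.053, 0.004]
ft_force: [-0.3, 0.6, 9.1]
gripper_width: 0.0
gripper_force: 4.3
```

Run:
```python
from h import *
f=r.grab_frame("scene");np.save("s2.npy",f,allow_pickle=True);cv2.imwrite("pics/s2.png",cv2.resize(f["color"][150:290,240:440,::-1],None,fx=4,fy=4,interpolation=cv2.INTER_CUBIC))
```

```text
(no output)
```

View pics/s2.png

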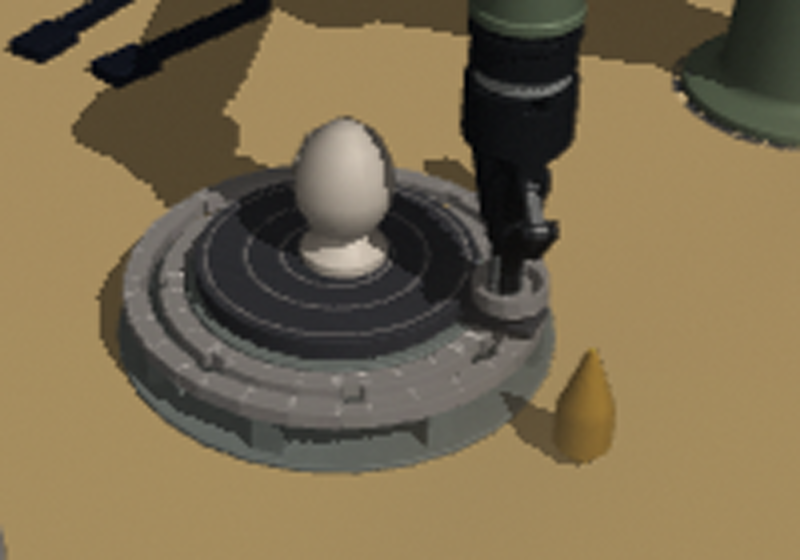

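```bash
cat >> h.py <<'E'
def cupang(f,u,v,z):
    c=onz(f,240+u/4-.375,150+v/4-.375,z);d=c[:2]-[.566,.0167];print(c.round(4),np.hypot(*d).round(4),np.degrees(np.arctan2(d[1],d[0])).round(2))
E
python3 - <<'E'
from h import *
f=np.load("s2.npy",allow_pickle=True).item()
cupang(f,510.5,281,.0855)
cupang(f,472,280,.0855);cupang(f,549,282,.0855)
f=np.load("scene0.npy",allow_pickle=True).item()
cupang(f,519,215,.099)
cupang(f,485,350,.046) # target hole
cupang(f,352,395,.046)
E
```

```text
[0.5056 0.1383 0.0855] 0.1358 116.39
[0.5261 0.121  0.0855] 0.1116 110.92
[0.4852 0.1557 0.0855] 0.1608 120.18
[0.4586 0.0958 0.099 ] 0.1334 143.65
[0.5367 0.1492 0.046 ] 0.1356 102.46
[0.6403 0.13   0.046 ] 0.1355 56.74
```

The scene crop shows the cup swung round with the fingers, centred near (510,281) in the crop, and the egg undisturbed. I'll continue and press 1 mm deeper.

>>> servo_tool --pt "0 -0.0022 0.0028 0.001 0 0 0" --pt "0 -0.0022 0.0027 0 0 0 0" --pt "0 -0.0024 0.0027 0 0 0 0" --pt "0 -0.0024 0.0026 0 0 0 0" --pt "0 -0.0025 0.0025 0 0 0 0" --pt "0 -0.0025 0.0025 0 0 0 0" --pt "0 -0.0026 0.0024 0 0 0 0" --pt "0 -0.0026 0.0024 0 0 0 0" --pt "0 -0.0027 0.0023 0 0 0 0" --pt "0 -0.0027 0.0022 0 0 0 0" --pt "0 0 0 0 0 0 0" --pt "0 0 0 0 0 0 0"

```text
time: 5.67
ee_pos: [0.5412, 0.1485, 0.0999]
tcp_rot: [0.712, 3.053, 0.003]
ft_force: [0.7, -0.5, 9.5]
gripper_width: -0.003
gripper_force: 4.5
```

Run:
```python
from h import *
f=r.grab_frame("wrist");np.save("w3.npy",f,allow_pickle=True);a=f["color"][100:300,180:460,::-1]
g=r.grab_frame("scene");np.save("s3.npy",g,allow_pickle=True);b=g["color"][190:260,320:410,::-1]
cv2.imwrite("pics/w3.png",np.vstack([cv2.resize(a,(560,400),interpolation=cv2.INTER_CUBIC)]))
cv2.imwrite("pics/s3.png",cv2.resize(b,None,fx=8,fy=8,interpolation=cv2.INTER_CUBIC))
s=r.read_state();d=s["ee_pos"][:2]-np.array([.566,.0167]);print(np.degrees(np.arctan2(d[1],d[0])),np.hypot(*d))
```

```text
100.663828328568 0.13408275637331526
```

View pics/w3.png

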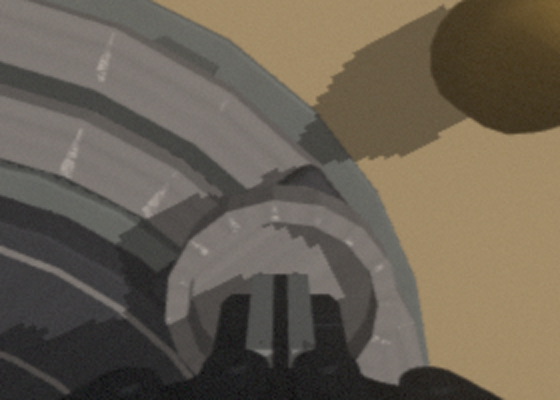

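View pics/s3.png

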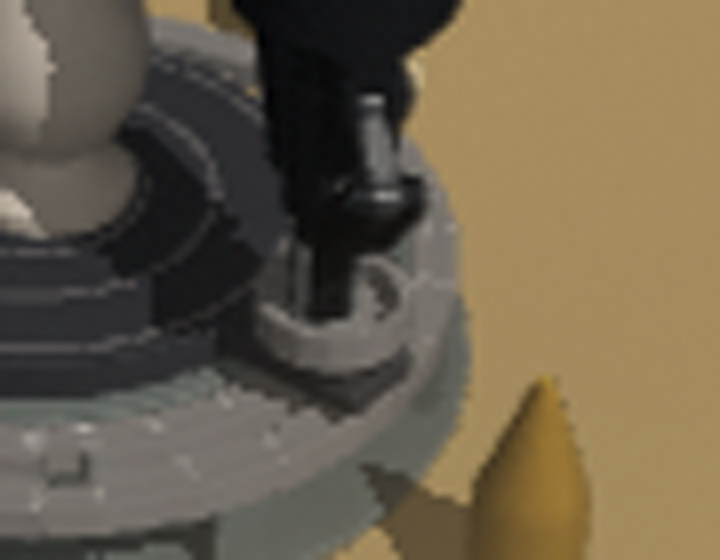

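The wrist crop shows the cup rim centred at about (281,314) in the crop, with the fingers inside it. The scene crop shows the rim centred at about (334,295), close to the bob.

Run:
```python
from h import *
f=np.load("w3.npy",allow_pickle=True).item()
def A(c):
    d=c[:2]-[.566,.0167];print(c.round(4),np.hypot(*d).round(4),np.degrees(np.arctan2(d[1],d[0])).round(2))
for v in (308,314,320):A(onz(f,180+281/2-.25,100+v/2-.25,.0845))
print(np.linalg.norm(onz(f,180+395/2,257,.0845)-onz(f,180+167/2,257,.0845)))
for u,v in((281,200),):
    c=onz(f,180+u/2-.25,100+v/2-.25,.0845);R=cv2.Rodrigues(r.read_state()["tcp_rot"])[0]
    print("from top edge");A(c+R[:,0]*.027);A(c-R[:,0]*.027)
g=np.load("s3.npy",allow_pickle=True).item()
A(onz(g,320+334/8-.44,190+295/8-.44,.0845))
```

```text
[0.5356 0.1509 0.0845] 0.1376 102.77
[0.537  0.1502 0.0845] 0.1366 102.26
[0.5384 0.1495 0.0845] 0.1356 101.73
0.053434183358566874
from top edge
[0.4875 0.1745 0.0843] 0.1763 116.44
[0.5359 0.1507 0.0847] 0.1373 102.65
[0.5383 0.1496 0.0845] 0.1358 101.76
```

>>> servo_tool --pt "0 -0.0006 0.0005 0 0 0 0" --pt "0 -0.0006 0.0005 0 0 0 0" --pt "0 0 0 0 0 0 0" --pt "0 0 0 0 0 0 0" --pt "0 0 0 -0.002 0 0 0" --pt "0 0 0 -0.002 0 0 0" --pt "0 0 0 -0.002 0 0 0" --pt "0 0 0 -0.002 0 0 0" --pt "0 0 0 0 0 0 0" --pt "0 0 0 0 0 0 0"

```text
time: 6.6
ee_pos: [0.542, 0.1487, 0.1075]
tcp_rot: [0.712, 3.054, 0.002]
ft_force: [0.5, -0.2, 4.8]
gripper_width: 0.0
gripper_force: 3.0
```

The cup still pushes back at 6.5 mm of travel, above the 12 mm resting depth, so the plunger has entered the hole. I'll let it all the way up and retreat.

>>> servo_tool --pt "0 0 0 -0.002 0 0 0" --pt "0 0 0 -0.002 0 0 0" --pt "0 0 0 -0.003 0 0 0" --pt "0 0 0 -0.005 0 0 0" --pt "0 0 0 -0.01 0 0 0" --pt "0 0 0 -0.02 0 0 0" --pt "0 0 0 -0.03 0 0 0" --pt "0 0 0 -0.03 0 0 0" --pt "0 0.02 0.01 -0.02 0 0 0" --pt "0 0.03 0 0 0 0 0" --pt "0 0.03 0 0 0 0 0" --pt "0 0.03 0 0 0 0 0" --pt "0 0.03 0 0 0 0 0" --pt "0 0 0 0 0 0 0" --pt "0 0 0 0 0 0 0"

```text
time: 7.85
ee_pos: [0.417, 0.2202, 0.2279]
tcp_rot: [-0.709, -3.06, 0.0]
ft_force: [-1.2, 0.5, 0.6]
gripper_width: -0.001
gripper_force: 0.0
```

Run:
```python
from h import *
s=r.read_state();print(s["ee_pos"],s["ft_force"],s["time"])
f=r.grab_frame("scene");np.save("s4.npy",f,allow_pickle=True);cv2.imwrite("pics/s4.png",cv2.resize(f["color"][150:290,240:440,::-1],None,fx=4,fy=4,interpolation=cv2.INTER_CUBIC))
```

```text
[0.41703238 0.2201558  0.22785939] [-1.21069918  0.50122605  0.64535426] 7.85
```

View pics/s4.png

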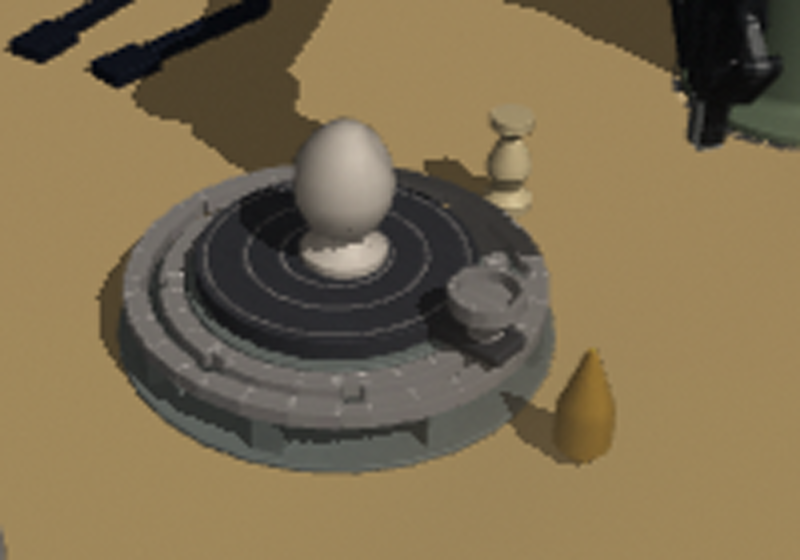

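The final picture shows the cup fully up with its stem visible at crop (487,300), over the hole beside the bob. The egg is standing and the hand is clear, so I'm handing in.

```bash
python3 -c "
from cell import r
print(r.finish_job())"
```

```text
the job is handed in; nothing more can be done
None
```

The turntable is indexed one hole to the robot's left, beside the plumb bob, with the plunger sprung back up in that hole, the egg still standing and the hand clear; I handed it in at about 8 s, and no verdict came back.

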